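Re-lid the tin, then lift off its outer lid alone

TASK

The washed bolts in the round tin are to air under the vented inner lid only: carry the wood offcut off the tin's mouth into the scrap bin, then lift the two nested lids together by the inner lid's stem, seat them as one set fully home on the tin, and let go of the stem. Then take the outer lid alone by its collar and lift it straight up, leaving the inner lid seated undisturbed and the tin where it stands, and do not part the lids before that. Finish while still holding the outer lid upright in the gripper above the tin, well clear of the top of the stem (do not put it down); leave the padlock, castor wheel and masking tape alone.

Things in the scene. Friction and masses are not known exactly. Their poses are not given: they have to be found in the camera images.
- tin: Open round steel tin standing upright on the table, 96 mm outer diameter, 75 mm high, wall 3 mm (mouth 90 mm inside), about 1.4 kg, loose; two bolts lie on its floor. Origin: centre of its underside, z up; the rim is 75 mm above it.
- inner_lid: Round aluminium lid, plug down on the table, under the outer lid. Up from its origin (centre of underside, z up): plug 83 mm dia., 12 mm deep (foot bevelled to 76) that enters the tin's mouth; flange 99 mm dia., 12 to 16 mm; central stem 20 mm dia., 16 to 74 mm, its top 28 mm above the outer lid's collar. 0.16 kg. Fully home, its origin is 63 mm above the tin's. Lifted, it carries the outer lid.
- outer_lid: Round steel lid lying loosely on the inner lid's flange: disc 111 mm dia., 4 mm thick, 30 mm hole; skirt 105 mm inside dia., 9 mm down from the disc; on top a tubular collar round the stem, 52 mm outer, 44 mm inner dia., top 30 mm above the origin. Origin: centre of the disc's underside, z up; nested, 16 mm above the inner lid's. 0.16 kg. Its skirt clears the stem's top after rising 67 mm.
- offcut: Offcut of square wooden batten, 130 x 26 x 26 mm, lying across the tin's rim. Origin: centre of its underside; x along its length, z up. About 50 g.
- scrap_bin: Open rectangular grey plastic bin, 200 mm (x) by 160 mm (y) by 70 mm high, walls and floor 4 mm, a small lip outside the rim (210 by 168 mm over all), loose, about 0.9 kg. Origin: centre of its underside; x along its long side, z up. The bin stands on one side of the tin (left or right), the lids on the other.
- padlock: Bystander: brass padlock lying on the table, 68 x 42 x 18 mm. Origin: centre of its underside.
- castor: Bystander: black castor wheel lying flat, 80 mm diameter, 31 mm high. Origin: centre of its underside.
- masking_tape: Bystander: roll of masking tape lying flat, 100 mm diameter, 25 mm high. Origin: centre of its underside.
There are look-alikes about, which are no part of the job. Of the things like the offcut, leave any that is turquoise; of the rest the smaller one is meant.

How it is judged:
On the way, in this order (a step that is already met when the one before it is completed fails the run):
1. the offcut lies released in the scrap bin (x of offcut in the frame of scrap_bin between -0.096 and 0.096 m and y of offcut in the frame of scrap_bin between -0.076 and 0.076 m and z of offcut in the frame of scrap_bin between 0 and 0.05 m and contact force between the fingers and offcut below 0.3 N), for 0.2 s.
2. the two lids are lifted together off the table (height (world z) of inner_lid above 0.03 m and z of outer_lid in the frame of inner_lid between 0.013 and 0.019 m), for 0.2 s.
3. both lids are seated together, fully home on the tin, and the stem is let go (horizontal distance between inner_lid and tin below 0.007 m and z of inner_lid in the frame of tin between 0.06 and 0.0655 m and angle between each of inner_lid, tin's own z axis and vertical below 0.05 rad and z of outer_lid in the frame of inner_lid between 0.013 and 0.019 m and contact force between the fingers and inner_lid below 0.3 N), for 0.2 s.
At the end, for the whole second after the job is handed in: Inner lid home on the upright tin (7 mm off centre, 3 mm in height, 0.05 rad tilt), untouched; outer lid held still, tilt under 0.25 rad, 85 mm or more above the inner lid's origin, within 60 mm of the tin's axis, touching neither inner lid nor tin; offcut in the bin (all of step 1 and horizontal distance between inner_lid and tin below 0.007 m and z of inner_lid in the frame of tin between 0.06 and 0.0655 m and angle between each of inner_lid, tin's own z axis and vertical below 0.05 rad and z of outer_lid in the frame of inner_lid above 0.085 m and horizontal distance between outer_lid and tin below 0.06 m and angle between outer_lid's own z axis and vertical below 0.25 rad and linear speed of outer_lid below 0.03 m/s and contact force between the fingers and outer_lid above 1 N and contact force between each of outer_lid, the fingers and inner_lid below 0.1 N and contact force between outer_lid and tin below 0.1 N); the arm keeps its last pose, push and grip.
It fails at once if the lids part (more than 8 mm) while the inner lid is not seated on the tin, or the inner lid is disturbed as the outer one is lifted (distance between outer_lid and inner_lid above 0.024 m and not (horizontal distance between inner_lid and tin below 0.007 m and z of inner_lid in the frame of tin between 0.06 and 0.0655 m and angle between inner_lid's own z axis and vertical below 0.05 rad)).
It fails at once if the tin is moved by more than 40 mm or tipped (distance of tin from where it was at the start of the episode above 0.04 m or angle between tin's own z axis and vertical above 0.25 rad).
It fails at once if a bystander is moved by more than 25 mm (distance of any of padlock, castor, masking_tape from where it was at the start of the episode above 0.025 m).
It also fails if it takes over 69 s, if anything falls off the work surface, if the arm or the gripper's body presses on something with over 40 N, if the wrist force passes 120 N, or if a joint passes its speed limit or range.

ROBOT

A 6-joint arm with a two-finger parallel gripper is mounted at the origin on a cart in front of the work surface, level with it; the furniture and walls round the work are solid. World frame = base frame: x ahead of the robot, y to its left, z up, the work surface at z = 0. Lengths are in m, angles in rad, forces in N, time in s.
With the tool pointing down it reaches from about 0.3 to 0.85 m from the base axis. Payload 4.2 kg.
Tool frame: the origin (TCP) lies midway between the tips of the shut fingers; the grasp point (between the pads) lies 19 mm behind it; z points along the fingers, y is the line along which they close (so a half turn about z gives the same grasp; the last joint's range is limited). The gripper opens to 91 mm and grips with 3 to 60 N. Pads are 32 mm wide; open, the fingers measure 118 mm over their backs; the gripper's body (76 mm by 178 mm) begins 60 mm behind the grasp point.
Start: joints at [-1.155, 0.32, 1.565, -0, 1.257, -0.02], TCP at [0.243, -0.521, 0.214] pointing down, gripper open.
Joint ranges: [-3.11, 3.11], [-0.84, 2.01], [0.21, 2.61], [-1.34, 4.49], [0.05, 2.63], [-2.56, 2.56]. Speed limits (rad/s): [2.57, 2.57, 3.14, 3.14, 3.14, 3.14].

INTERFACE

Orientations are given as a unit quaternion [w, x, y, z].
In Python, from workcell import bot, viewer, nets gives the robot as it stands. Calls block until the motion is done:
- bot.movep(position, orientation): joint-space move of the TCP to a pose.
- bot.movel(position, v=0.15, frame=None): straight line of the TCP; frame=None keeps the orientation; v is the mean speed in m/s.
- bot.move_j(angles): joint-space move.
- bot.gripper_to(opening, force=None): opening from 0.0 (shut) to 1.0 (fully open); force is the grip in N (None keeps the last); returns when the fingers have stopped.
- bot.dwell(seconds).
- bot.inverse_kinematics(position, orientation): joint angles nearest the present ones, or None.
- viewer.snapshot(name): name is "side" or "top" or "wrist"; returns (picture, depth): 400x640x3 uint8, blue, green, red; 400x640 float32, m along the optical axis (not along the pixel's ray), 0 where there is no reading.
- viewer.camera_info(name): a dict with "mtx" (3x3 intrinsics, pixels), "xyz" and "rotation" of the camera in the world. Camera axes: x right, y down, z forward; pixel columns grow to the right and rows downward; lengths in m; the calibration is good to about 2 mm. The wrist camera is an equidistant fisheye: a pixel r from the principal point sees the ray r / f radians off the axis. A picture is of the moment at which its call begins: read the wrist's pose just before it. camera_info takes no time and is no camera call; for the wrist camera it gives the pose at the moment of the call.
A pose or a line that the arm cannot do raises bot.Unreachable and nothing moves.
- bot.sign_off(): hands the job in; it is judged then, once.
Trained networks look in the newest picture that a camera, given by its name, has taken for a name from the list of things; names that differ only in an ending like _2 or _b are one class to them, and where a whole thing is asked for, a point or a joint stands for the part that bears it (a point fixed in the world has none). Each returns a list of dicts, best first, with "score" (0 to 1); they miss things now and then, are a little off and sometimes report something else, mostly with a low value. They report only what shows in the picture. A call takes as long as a camera call. They do not tell look-alikes from the thing itself.
- nets.regions_of(label, camera): "mask" (400x640 bool, what is visible of it) and "xy" ([column, row] in pixels, amid what is visible of it).
- nets.spot_point(label, camera): "xy" ([column, row] in pixels: a listed point, or the origin of a listed thing).
Readings, each from a call of its own:
- bot.current_time(): time.
- bot.current_q(): joint angles.
- bot.current_joint_vel(): joint speeds.
- bot.current_tau(): joint torques, N m.
- bot.current_tool_pos(): TCP position.
- bot.current_ee_rot(): TCP orientation.
- bot.current_contact_force(): force on the tool from outside, world axes, zero at the start.
- bot.current_wrist_torque(): the same for the moment, N m.
- bot.current_gripper_width(): opening from 0.0 (shut) to 1.0 (fully open).
- bot.current_grasp_force(): force on a finger pad.
Only numpy, scipy, OpenCV 4.12 (cv2) and the standard library are available. Lean on these libraries where they do the work, as an engineer would, in place of code of your own. Each camera call takes 0.05 s, during which the arm holds its last target. There are 200 camera calls.

## Working session

There is one attempt and no reset: what is moved stays moved. The work goes in short steps, each a Python script; the robot and the scene stay as the last script left them, time stands still between calls to the robot, and variables do not carry over. Pictures are saved under pics/ and viewed, at most 10 in all, crops included, and the job is handed in when it is done.

```bash
ls; mkdir -p pics; cat > h.py <<'E'
import numpy as np, cv2
from workcell import bot, viewer, nets
from scipy.spatial.transform import Rotation as R
def rot(i):
    r=np.array(i["rotation"],float)
    return r if r.shape==(3,3) else R.from_quat(r[[1,2,3,0]]).as_matrix()
def cloud(cam,d):  # pinhole cameras: world point per pixel
    i=viewer.camera_info(cam); K=np.array(i["mtx"]); h,w=d.shape
    u,v=np.meshgrid(np.arange(w),np.arange(h))
    p=np.stack([(u-K[0,2])/K[0,0]*d,(v-K[1,2])/K[1,1]*d,d],-1)
    return p@rot(i).T+np.array(i["xyz"])
def down(yaw):  # tool down, closing line (tool y) at angle yaw from world x
    y=np.array([np.cos(yaw),np.sin(yaw),0]); z=np.array([0,0,-1.]); x=np.cross(y,z)
    q=R.from_matrix(np.stack([x,y,z],1)).as_quat(); return [q[3],q[0],q[1],q[2]]
E
python3 - <<'E'
from h import *
for c in("top","side"):
    p,d=viewer.snapshot(c); cv2.imwrite(f"pics/{c}0.png",p); P=cloud(c,d)
    print(c,viewer.camera_info(c))
    for n in("tin","inner_lid","outer_lid","offcut","scrap_bin","padlock","castor","masking_tape"):
        for r in nets.regions_of(n,c):
            if r["score"]<.3: continue
            m=r["mask"]&(d>0); q=P[m]
            if len(q): print(n,round(r["score"],2),np.round(r["xy"]),m.sum(),"med",np.round(np.median(q,0),3),"lo",np.round(np.percentile(q,2,0),3),"hi",np.round(np.percentile(q,98,0),3))
E
```

```text
pics
top {'mtx': array([[490.78017324,   0.        , 317.72370601],
       [  0.        , 490.78017324, 194.66690939],
       [  0.        ,   0.        ,   1.        ]]), 'xyz': array([0.44215704, 0.00323256, 1.247742  ]), 'rotation': array([-0.03027019,  0.7103951 , -0.70209126,  0.03860535])}
tin 0.62 [316. 186.] 849 med [ 0.565 -0.011  0.018] lo [ 0.513 -0.057  0.001] hi [0.605 0.032 0.083]
inner_lid 0.64 [201. 225.] 132 med [0.481 0.27  0.044] lo [0.468 0.262 0.014] hi [0.493 0.283 0.08 ]
outer_lid 0.77 [206. 232.] 1486 med [0.48  0.273 0.023] lo [0.431 0.224 0.012] hi [0.531 0.326 0.05 ]
offcut 0.98 [301. 262.] 1016 med [0.384 0.036 0.035] lo [ 0.341 -0.039  0.001] hi [0.427 0.109 0.04 ]
offcut 0.79 [318. 195.] 588 med [ 0.551 -0.015  0.103] lo [ 0.502 -0.057  0.097] hi [0.601 0.027 0.107]
offcut 0.73 [437. 130.] 648 med [ 0.727 -0.321  0.027] lo [ 0.703 -0.383  0.001] hi [ 0.758 -0.258  0.034]
scrap_bin 0.91 [429. 215.] 6144 med [ 0.511 -0.293  0.008] lo [ 0.411 -0.362  0.001] hi [ 0.608 -0.199  0.075]
padlock 0.87 [387. 157.] 236 med [ 0.666 -0.188  0.02 ] lo [ 0.647 -0.208  
[... 1093 characters left out ...]
0.305  0.024] lo [ 0.697 -0.383  0.007] hi [ 0.746 -0.258  0.027]
offcut 0.56 [381. 234.] 1078 med [0.374 0.056 0.032] lo [ 0.335 -0.034  0.004] hi [0.422 0.116 0.035]
scrap_bin 0.88 [354. 149.] 3604 med [ 0.509 -0.311  0.034] lo [ 0.405 -0.363  0.001] hi [ 0.604 -0.197  0.07 ]
scrap_bin 0.56 [305. 300.] 229 med [0.476 0.283 0.056] lo [0.468 0.268 0.015] hi [0.488 0.298 0.074]
padlock 0.7 [293. 161.] 174 med [ 0.665 -0.186  0.016] lo [ 0.641 -0.214  0.003] hi [ 0.702 -0.166  0.019]
castor 0.79 [240. 221.] 834 med [0.694 0.106 0.025] lo [ 0.662  0.061 -0.001] hi [0.735 0.134 0.029]
masking_tape 0.68 [273. 184.] 654 med [ 0.699 -0.075  0.017] lo [ 0.654 -0.131 -0.001] hi [ 0.742 -0.04   0.025]
```

View pics/top0.png

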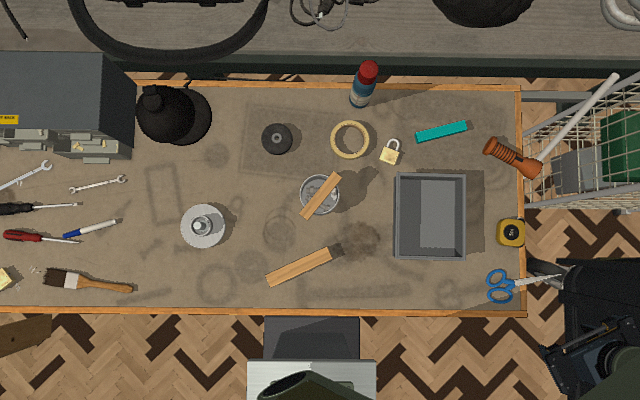

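View pics/side0.png

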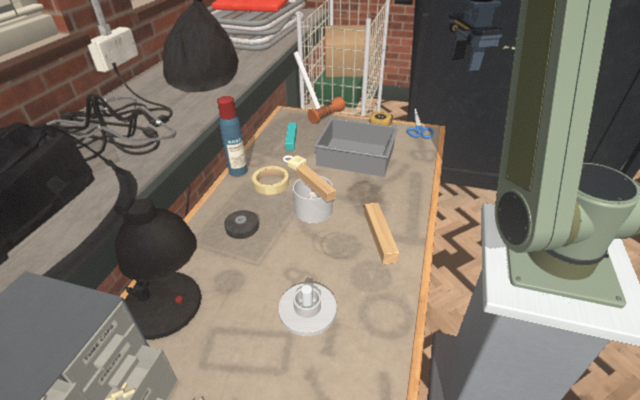

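```bash
python3 - <<'E'
from h import *
# precise: circle/rect fits from both views at known heights
def circ(q):
    A=np.c_[2*q[:,:2],np.ones(len(q))]; s=np.linalg.lstsq(A,(q[:,:2]**2).sum(1),rcond=None)[0]
    return s[:2],np.sqrt(s[2]+s[0]**2+s[1]**2)
for c in("top","side"):
    p,d=viewer.snapshot(c); P=cloud(c,d).reshape(-1,3); Z=P[:,2]; off=.003 if c=="top" else 0
    near=lambda x,y,r:np.hypot(P[:,0]-x,P[:,1]-y)<r
    def rect(m,s):
        r=cv2.minAreaRect(P[m][:,:2].astype(np.float32)*1000); print(c,s,m.sum(),np.round(r[0],1),np.round(r[1],1),round(r[2],1))
    rect(near(.55,-.012,.09)&(abs(Z-.101-off)<.005),"offcut")
    rect(near(.51,-.285,.15)&(abs(Z-.07-off)<.006),"bin")
    m=near(.48,.275,.02)&(Z>.068)&(Z<.085); print(c,"stem",m.sum(),P[m].mean(0).round(4))
    m=near(.48,.275,.065)&(Z>.014)&(Z<.028); e=cv2.minEnclosingCircle(P[m][:,:2].astype(np.float32)*1000); print("disc",e)
    m=near(.555,-.012,.055)&(abs(Z-.075-off)<.004); print("rim",m.sum(),circ(P[m]),cv2.minEnclosingCircle(P[m][:,:2].astype(np.float32)*1000))
E
```

```text
top offcut 599 [553.6 -15. ] [ 26.  130.1] 51.6
top bin 1147 [ 510.1 -281.1] [170.2 210. ] 88.9
top stem 60 [0.4812 0.2761 0.076 ]
disc ((481.653564453125, 275.7230529785156), 55.712562561035156)
rim 122 (array([ 0.55969415, -0.012599  ]), np.float64(0.04603858095547436)) ((559.535400390625, -12.741045951843262), 47.89939498901367)
side offcut 399 [548.9 -14.4] [ 27.9 130.5] 52.0
side bin 596 [ 506.1 -280.1] [174.7 210.9] 89.1
side stem 89 [0.477  0.2784 0.0726]
disc ((477.8939514160156, 275.9625244140625), 56.06233215332031)
rim 129 (array([ 0.55519982, -0.01160071]), np.float64(0.04278801344198301)) ((555.8228149414062, -11.23288345336914), 52.42359924316406)
```

The top view shows the batten across the tin at (319,195), a larger wooden one at (301,265), a turquoise one at (440,131), the bin at (430,215) and the lids at (203,228). The side view agrees, and the fitted sizes match those given (130x26 batten, 111 mm disc).

```bash
cat >> h.py <<'E'
def best(pos,yaw):  # half-turn choice with the least joint motion
    q0=np.array(bot.current_q()); o=[]
    for y in(yaw,yaw+np.pi):
        q=bot.inverse_kinematics(pos,down(y))
        if q is not None: o.append((np.abs(np.array(q)-q0).max(),abs(q[5]),y))
    return down(min(o)[2])
def st(s): print(s,"t",round(bot.current_time(),1),"p",np.round(bot.current_tool_pos(),4),"w",round(bot.current_gripper_width(),3),"g",round(float(np.max(bot.current_grasp_force())),1),"F",np.round(bot.current_contact_force(),1))
E
python3 - <<'E'
from h import *
st("start")
p=[.551,-.0147]
bot.gripper_to(.62)
a=p+[.16]; bot.movep(a,best(a,np.radians(51.8))); st("above")
bot.movel(p+[.077],v=.12); st("at"); bot.gripper_to(0,15); st("grip")
bot.movel(p+[.19],v=.2); st("up")
b=[.508,-.281,.19]; bot.movep(b,best(b,np.pi/2-.02)); st("over")
bot.movel([.508,-.281,.032],v=.15); st("in"); bot.gripper_to(.75); st("rel")
bot.movel([.508,-.281,.19],v=.2); st("out")
p,d=viewer.snapshot("top"); cv2.imwrite("pics/top1.png",p[90:300,180:520])
P=cloud("top",d)
for r in nets.regions_of("offcut","top"): print(r["score"],r["xy"],np.median(P[r["mask"]&(d>0)],0))
Q=P.reshape(-1,3); m=(np.hypot(Q[:,0]-.558,Q[:,1]+.012)<.055)&(abs(Q[:,2]-.078)<.004)
e=Q[m][:,:2].astype(np.float32)*1000; print("rim",m.sum(),cv2.minEnclosingCircle(e),cv2.fitEllipse(e))
E
```

```text
start t 1.0 p [ 0.2427 -0.5213  0.214 ] w 0.999 g 0.0 F [-0.2 -0.1  0.2]
above t 3.8 p [ 0.5511 -0.0155  0.1601] w 0.619 g 0.0 F [ 0.3 -0.3  0. ]
at t 4.7 p [ 0.5516 -0.0149  0.0776] w 0.621 g 0.0 F [ 0.  -0.2 -0. ]
grip t 5.2 p [ 0.5511 -0.0147  0.0772] w 0.281 g 15.0 F [ 0.  -0.1  1.9]
up t 6.0 p [ 0.5501 -0.0147  0.1889] w 0.281 g 15.0 F [-0.1 -0.3 -0.6]
over t 7.0 p [ 0.5079 -0.2802  0.189 ] w 0.286 g 15.0 F [0.3 0.7 0. ]
in t 8.2 p [ 0.5087 -0.2812  0.0329] w 0.286 g 15.0 F [ 0.4  0.8 -0.4]
rel t 9.0 p [ 0.508 -0.281  0.032] w 0.747 g 0.0 F [-0.2 -0.5  0.2]
out t 9.9 p [ 0.5073 -0.2806  0.1888] w 0.751 g 0.0 F [-0.9  0.2 -0. ]
0.97 [300.6, 263.0] [0.38293502 0.03357404 0.03545062]
0.76 [425.1, 233.2] [ 0.46412572 -0.27679415  0.03170211]
0.61 [438.3, 129.5] [ 0.7273083  -0.31983135  0.0272841 ]
rim 145 ((559.7316284179688, -12.704530715942383), 47.80869674682617) ((559.5381469726562, -12.74450397491455), (92.10400390625, 92.6232681274414), 103.71940612792969)
```

```bash
python3 - <<'E'
from h import *
a=[.4797,.276]
c=[.508,0,.22]
bot.gripper_to(.6)
bot.movep(a+[.16],best(a+[.16],0)); st("above lids")
bot.movel(a+[.053],v=.12); st("at"); 
bot.gripper_to(0,40); st("grip")
z0=bot.current_tool_pos()[2]
bot.movel(a+[.09],v=.06); st("lift"); bot.dwell(.3)
bot.movel(a+[.20],v=.15)
t=[.5577,.276-.288]
bot.movel(t+[.20],v=.15); st("over tin"); bot.dwell(.3)
p,d=viewer.snapshot("side"); cv2.imwrite("pics/side2.png",cv2.resize(p[100:300,220:440],None,fx=2.5,fy=2.5))
E
```

```text
above lids t 12.7 p [0.48   0.2756 0.1601] w 0.603 g 0.0 F [ 0.2  0.4 -0.1]
at t 13.7 p [0.4803 0.2763 0.0537] w 0.6 g 0.0 F [0.5 0.2 0.8]
grip t 14.3 p [0.4795 0.276  0.0531] w 0.205 g 40.0 F [-1.2  0.3  1.2]
lift t 15.1 p [0.4795 0.2759 0.0899] w 0.209 g 40.0 F [-1.4 -0.3 -3.6]
over tin t 18.4 p [ 0.5576 -0.0114  0.2   ] w 0.205 g 40.0 F [-0.3  0.5 -4.9]
```

View pics/side2.png

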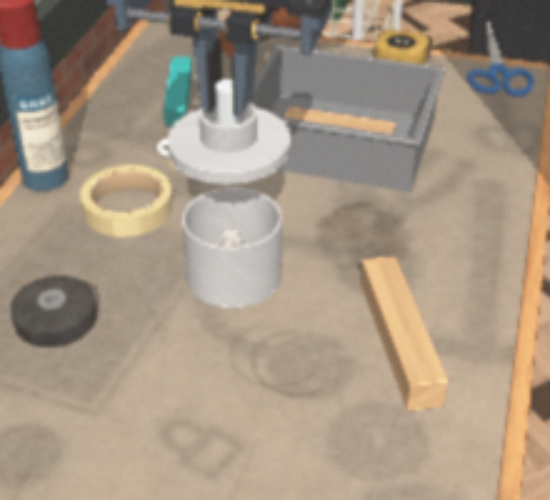

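The lids hang level together at crop (230,150), right over the tin at (233,245), and the offcut is in the bin. Next I check centring in the same view, then lower.

```bash
python3 - <<'E'
from h import *
p,d=viewer.snapshot("side"); Q=cloud("side",d).reshape(-1,3)
n=np.hypot(Q[:,0]-.556,Q[:,1]+.012)<.07
for s,lo,hi in(("disc",.160,.172),("rim",.071,.078)):
    m=n&(Q[:,2]>lo)&(Q[:,2]<hi); print(s,m.sum(),Q[m][:,2].mean().round(4),cv2.minEnclosingCircle(Q[m][:,:2].astype(np.float32)*1000))
t=[.5577,-.012]
bot.movel(t+[.135],v=.12); st("near")
for z in(.128,.122,.118,.1165):
    bot.movel(t+[z],v=.03); st(z)
    if bot.current_contact_force()[2]>12: break
E
```

```text
disc 803 0.1656 ((555.6482543945312, -11.34447956085205), 56.849727630615234)
rim 159 0.0733 ((555.1550903320312, -13.329282760620117), 50.31300735473633)
near t 19.5 p [ 0.5583 -0.012   0.1356] w 0.209 g 40.0 F [ 0.1 -0.1 -3.7]
0.128 t 19.9 p [ 0.5576 -0.012   0.128 ] w 0.211 g 40.0 F [ 0.9  0.8 -4.3]
0.122 t 20.3 p [ 0.5575 -0.012   0.1217] w 0.21 g 40.0 F [ 0.5  0.4 -3.7]
0.118 t 20.6 p [ 0.5575 -0.012   0.1177] w 0.209 g 40.0 F [ 0.1  0.2 -3.2]
0.1165 t 20.8 p [ 0.5576 -0.012   0.1164] w 0.211 g 40.0 F [-0.5  0.2 -3.5]
```

```bash
python3 - <<'E'
from h import *
t=[.5577,-.012]
bot.movel(t+[.1155],v=.02); st("down")
bot.gripper_to(.5); st("rel"); bot.dwell(.3)
bot.movel(t+[.24],v=.15); st("up"); bot.gripper_to(.95)
for c in("side","top"):
    p,d=viewer.snapshot(c); Q=cloud(c,d).reshape(-1,3)
    if c=="side": cv2.imwrite("pics/side3.png",cv2.resize(p[100:300,220:440],None,fx=2.5,fy=2.5))
    n=np.hypot(Q[:,0]-.556,Q[:,1]+.012)<.07
    for s,lo,hi in(("disc",.079,.088),("collar",.105,.114),("stem",.132,.142)):
        m=n&(Q[:,2]>lo)&(Q[:,2]<hi)
        if m.sum()>5: print(c,s,m.sum(),np.median(Q[m][:,2]).round(4),cv2.minEnclosingCircle(Q[m][:,:2].astype(np.float32)*1000))
E
```

```text
down t 21.1 p [ 0.5579 -0.012   0.1161] w 0.207 g 40.0 F [-1.6  0.6  1.1]
rel t 21.6 p [ 0.5577 -0.012   0.1155] w 0.499 g 0.0 F [-0.1  0.2 -0.3]
up t 22.9 p [ 0.5571 -0.012   0.239 ] w 0.504 g 0.0 F [ 0.6 -0.2  0.3]
side disc 723 0.0819 ((555.12646484375, -12.106184005737305), 56.5510139465332)
side collar 105 0.1075 ((557.8189697265625, -11.754430770874023), 27.492267608642578)
side stem 41 0.1354 ((555.2681884765625, -10.376404762268066), 9.650091171264648)
top disc 50 0.0847 ((560.725830078125, -11.723066329956055), 54.963436126708984)
```

View pics/side3.png

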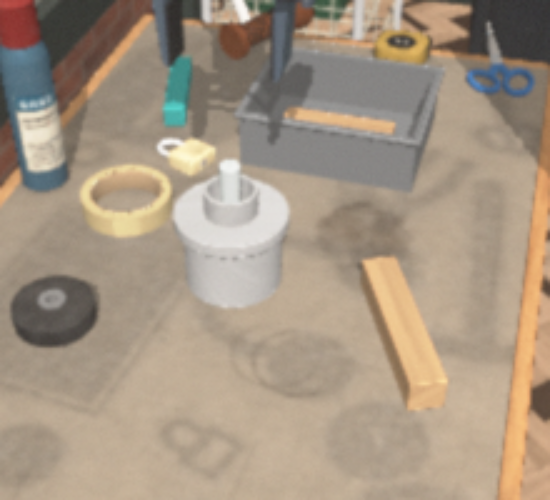

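The lids sit level and home on the tin: the disc is at crop (232,215) and the stem top at (230,168). Measured heights are 0.082, 0.1075 and 0.135, against 0.083, 0.109 and 0.137 expected. Next I take the collar.

```bash
python3 - <<'E'
from h import *
t=[.5577,-.012]
bot.movel(t+[.16],v=.12); bot.movel(t+[.091],v=.06); st("at")
bot.gripper_to(0,30); st("grip")
x=list(bot.current_tool_pos()[:2])
bot.movel(t+[.105],v=.03); st("l1"); bot.movel(t+[.205],v=.06); bot.dwell(.5); st("up")
for c in("side","top"):
    p,d=viewer.snapshot(c); Q=cloud(c,d).reshape(-1,3)
    if c=="side": cv2.imwrite("pics/side4.png",cv2.resize(p[80:280,220:440],None,fx=2.5,fy=2.5))
    n=np.hypot(Q[:,0]-.556,Q[:,1]+.012)<.07
    for s,lo,hi in(("disc",.19,.204),("flange",.074,.084),("stem",.132,.142)):
        m=n&(Q[:,2]>lo)&(Q[:,2]<hi)
        if m.sum()>5: print(c,s,m.sum(),np.median(Q[m][:,2]).round(4),cv2.minEnclosingCircle(Q[m][:,:2].astype(np.float32)*1000))
E
```

```text
at t 25.9 p [ 0.558  -0.012   0.0914] w 0.949 g 0.0 F [-0.4 -0.7 -0.1]
grip t 26.6 p [ 0.5578 -0.012   0.0911] w 0.551 g 30.0 F [0.7 0.2 0.3]
l1 t 27.2 p [ 0.5576 -0.012   0.1051] w 0.551 g 30.0 F [ 0.2  0.4 -1.5]
up t 29.5 p [ 0.5577 -0.012   0.205 ] w 0.549 g 30.0 F [ 0.5 -0.7 -2. ]
side disc 760 0.1958 ((554.8690185546875, -11.002764701843262), 55.8940315246582)
side flange 727 0.0778 ((556.0376586914062, -11.625663757324219), 50.532596588134766)
side stem 42 0.1352 ((556.402099609375, -9.866765022277832), 11.373727798461914)
top disc 91 0.1989 ((551.5043334960938, -12.285792350769043), 53.41645812988281)
```

View pics/side4.png

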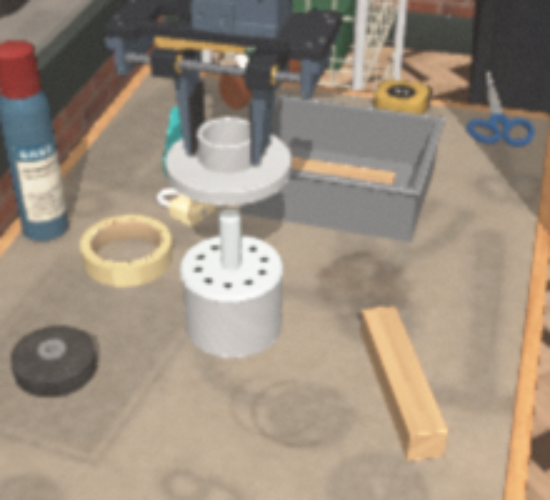

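The outer lid is held level at crop (230,165). It is clear of the stem top at (230,215), and the vented inner lid is home on the tin at (232,268).

```bash
python3 -c "
from h import *
print(bot.sign_off())"
```

```text
the job is handed in; nothing more can be done
None
```

I handed the job in at about 30 s on the robot clock; no verdict came back. In the last pictures the offcut is in the bin, the inner lid is seated level on the tin, and the gripper holds the outer lid level above the tin, clear of the stem.

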